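# Take the top plate from the rack and lay it on the hotplate

### The arm

A 7-joint arm with a two-finger parallel gripper is mounted at the origin on the work surface. World frame = base frame: x ahead of the robot, y to its left, z up, the work surface at z = 0. Lengths are in m, angles in rad, forces in N, time in s.
With the tool pointing down it reaches from about 0.425 to 0.925 m from the base axis. Payload 6.8 kg.
Tool frame: the origin (TCP) lies where the fingers leave the gripper's body, on its centre line; the fingertips stand 73 mm ahead of it and the grasp point (between the pads) lies 54 mm ahead of it; z points along the fingers, y is the line along which they close (so a half turn about z gives the same grasp; the last joint's range is limited). The gripper opens to 85 mm and grips with 20 to 120 N. Pads are 22 mm wide; open, the fingers measure 114 mm over their backs; the gripper's body (76 mm by 85 mm) begins 54 mm behind the grasp point. The pads swing forward as they close: fully open they stand 13 mm farther back than shut.
Start: joints at [-1.259, 0.477, 0.022, 1.555, -0.011, 1.109, -0.083], TCP at [0.275, 0.616, 0.304] pointing down, gripper open.
Joint ranges: [-2.96, 2.96], [-0.34, 2.1], [-1.41, 1.46], [0.24, 2.44], [-1.37, 4.51], [0.17, 1.92], [-2.96, 2.96]. Speed limits (rad/s): [2.39, 2.39, 3.14, 3.14, 3.14, 3.14, 3.14].

### API

Orientations are given as a rotation vector (axis times angle).
In Python, from bench import r gives the robot as it stands.
- The arm moves only by the shell command python3 drive.py 'ROWS' [OPENING] [FORCE]. ROWS is rows parted by semicolons, their numbers by spaces, 1 to 5 of them, each of 6 numbers: dx, dy, dz in m, then a rotation vector rx, ry, rz in rad; each row is the pose to reach, as a shift and turn from the pose commanded when the command began, along the tool's axes at that moment; what a row does not reach only later rows make up. A row lasts 1/10 s, in which the tool goes at most 0.05 m and 0.15 rad, less where a joint would pass 70% of its speed; a pose out of reach is approached as far as the arm can. OPENING is the finger opening in m, set as the command begins (- or left out keeps the last). The fingers move at their own pace and stop on an object; FORCE is the grip in N (left out, the last holds). Time passes only in rows, so rows that do not move let the fingers close. It prints the time, the measured TCP pose, the force, the opening and the grip force at its end.
- r.get_obs(): the state, without advancing time (a new reading comes with each control period).
- r.grab_frame(name): name is "scene" or "top" or "wrist"; returns (picture, depth): 420x560x3 uint8, blue, green, red; 420x560 float32, m along the optical axis (not along the pixel's ray), 0 where there is no reading.
- r.camera_info(name): a dict with "camera_matrix" (3x3 intrinsics, pixels), "R" (3x3) and "t" (3): a world point X has camera coordinates R X + t. Camera axes: x right, y down, z forward; pixel columns grow to the right and rows downward; lengths in m; the calibration is good to about 2 mm. A picture is of the moment at which its call begins: read the wrist's pose just before it. camera_info takes no time and is no camera call; for the wrist camera it gives the pose at the moment of the call.
- r.hand_in(): hands the job in; it is judged then, once.
The state is a dict: "clock": time; "joints": joint angles; "qvel": joint speeds; "tau": joint torques, N m; "tcp_pos": TCP position; "orientation": TCP orientation; "contact_force": force on the tool from outside, world axes, zero at the start; "moment": the same for the moment, N m; "grip_width": finger opening in m; "gripper_force": force on a finger pad.
Only numpy, scipy, OpenCV 4.12 (cv2) and the standard library are available. Lean on these libraries where they do the work, as an engineer would, in place of code of your own. Each camera call takes 0.05 s, during which the arm holds its last target. There are 200 camera calls.

### The job

Push the top one of the two aluminium plates along the plastic rack until its end sticks out well past the rack's front edge, pinch that free end by its two long sides and lift the plate off. Set it down flat on the middle of the hotplate's round steel top and let go. The other plate stays in the rack.

Things in the scene. Friction and masses are not known exactly. Their poses are not given: they have to be found in the camera images.
- top_plate: Loose plain aluminium plate, 110 (x) x 56 (y) x 6 mm, 100 g; origin at the centre of its underside, z up. Lies on the lower plate between the guides, underside 46 mm above the bench, centre within 8 mm of the rack's origin, x along the rack's. Push its rear (-x) end with closed fingertips. With its centre at rack x = 45 mm it sticks out 39 mm and lies steady; past 60 mm it tips off.
- lower_plate: A second plate just like it, under it, 40 to 46 mm above the bench, with 1.5 mm of play in a 5 mm deep recess of the rack that keeps it from sliding out. Origin at the centre of its underside. It stays where it is.
- rack: Grey plastic block fixed on the bench, x -100 to +61 mm, 75 mm wide. Origin on the bench; +x is its front, facing away from the robot within 20 deg. The plate goes over the front lip (x = 61, height 45 mm; nothing below). Behind the plates, x = -100 to -57, a flat deck at height 45 mm for fingertips. Side guides: x -100 to +50, inner faces 59 mm apart, tops at 56 mm, so no grip inside the rack.
- hotplate: White laboratory hotplate, cold, fixed on the bench: body 235 x 160 mm with a round flat steel top of 140 mm diameter. Origin on the bench under the centre of the round top; the top face is 92 mm above the origin. Its +x side carries two knobs and faces away from the robot.

How it is judged:
On the way, in this order (a step that is already met when the one before it is completed fails the run):
1. the top plate, still lying flat on the rack, is slid out until it sticks out at least 20 mm past the rack's front edge (x of top_plate in the frame of rack above 0.026 m and z of top_plate in the frame of rack between 0.04 and 0.052 m and angle between top_plate's own z axis and vertical below 0.12 rad), for 0.2 s.
2. the top plate is pinched by the fingers and lifted at least 30 mm off the lower one (contact force between the fingers and top_plate above 1 N and z of top_plate in the frame of rack above 0.076 m), for 0.2 s.
3. the plate, still held, is lowered to within 25 mm of the hotplate's top, over its middle (contact force between the fingers and top_plate above 1 N and horizontal distance between top_plate and hotplate below 0.03 m and z of top_plate in the frame of hotplate below 0.117 m), for 0.1 s.
At the end, for the whole second after the job is handed in: The top plate lies flat (within 7 degrees) and still on the hotplate's round top, its centre within 20 mm of the top's centre, any way round, released; the lower plate is still in the rack, within 12 mm of where it was (horizontal distance between top_plate and hotplate below 0.02 m and z of top_plate in the frame of hotplate between 0.088 and 0.097 m and angle between top_plate's own z axis and vertical below 0.12 rad and linear speed of top_plate below 0.02 m/s and distance of lower_plate from where it was at the start of the episode below 0.012 m); the robot touches nothing.
It fails at once if the lower plate is pushed or lifted out of its place (more than 20 mm) (distance of lower_plate from where it was at the start of the episode above 0.02 m).
It also fails if it takes over 48 s, if anything falls off the work surface, if the arm or the gripper's body presses on something with over 40 N, if the wrist force passes 120 N, or if a joint passes its speed limit or range.

## Working session

There is one attempt and no reset: what is moved stays moved. The work goes in short steps, Python scripts to look and compute and a shell command to move; the robot and the scene stay as the last step left them, time stands still between calls to the robot, and variables do not carry over. Pictures are saved under pics/ and viewed, at most 10 in all, crops included, and the job is handed in when it is done.

```bash
ls; mkdir -p pics
python3 - <<'E'
from bench import r
import cv2,numpy as np
for n in("scene","top"):
    p,d=r.grab_frame(n); cv2.imwrite(f"pics/{n}0.png",p); np.savez(f"{n}0.npz",p=p,d=d)
    c=r.camera_info(n); R=np.array(c["R"]); print(n,-R.T@np.array(c["t"]),R[2])
o=r.get_obs(); print(o)
cv2.imwrite("pics/both.png",np.vstack([cv2.imread("pics/scene0.png"),cv2.imread("pics/top0.png")])[:, :])
E
```

```text
bench.py
drive.py
pics
scene [0.71975484 0.37523973 0.77094115] [-0.19235738 -0.4699833  -0.86146058]
top [0.36028808 0.01183752 0.93790273] [ 0.18563561 -0.03327554 -0.98205507]
{'clock': 0.1, 'joints': array([-1.25907784,  0.47772919,  0.02236105,  1.55630512, -0.01149787,
        1.10929042, -0.08311136]), 'qvel': array([-0.00047596, -0.00182614,  0.00130251, -0.00430044,  0.0013055 ,
        0.00233463,  0.00132939]), 'tau': array([ 4.89784550e-03, -5.97760105e+01,  1.61383934e+00, -2.81954420e+01,
        1.27958728e-02,  5.02384908e-03, -1.72630183e-05]), 'tcp_pos': array([0.27497763, 0.61602355, 0.30303536]), 'orientation': array([-6.54582985e-01, -3.07242640e+00,  2.49724746e-03]), 'contact_force': array([ 0.14300285, -0.02334155,  0.31395422]), 'moment': array([4.11253696e-03, 4.21676013e-02, 6.08726515e-05]), 'gripper_force': 0.0, 'grip_width': 0.08487956016547489}
```

View pics/top0.png

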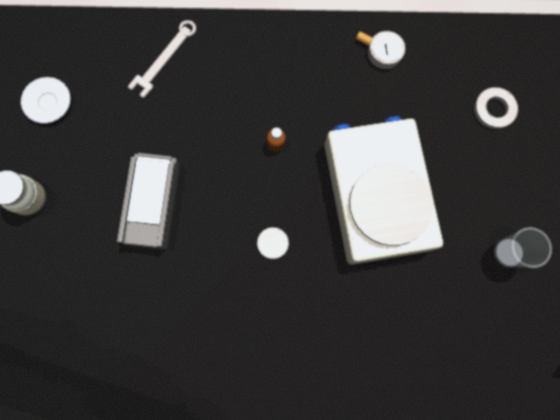

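View pics/scene0.png

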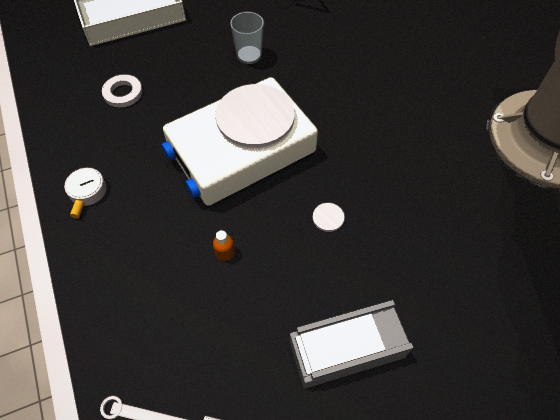

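The top view shows the rack at about (148,200), with the white plate from (150,157) to (145,223), the grey deck at its near end, and the round steel top at (390,204). In the scene view the rack is at (350,342) and the steel top at (256,115).

```bash
cat > h.py <<'E'
import numpy as np,cv2
from bench import r
def cloud(n,d):
    c=r.camera_info(n);K=np.array(c["camera_matrix"]);R=np.array(c["R"]);t=np.array(c["t"])
    v,u=np.indices(d.shape);P=np.stack([(u-K[0,2])/K[0,0]*d,(v-K[1,2])/K[1,1]*d,d],-1)
    return (P-t)@R
def onplane(n,uv,z):
    c=r.camera_info(n);K=np.array(c["camera_matrix"]);R=np.array(c["R"]);t=np.array(c["t"])
    ray=np.c_[uv,np.ones(len(uv))]@np.linalg.inv(K).T@R; C=-R.T@t
    return C+ray*((z-C[2])/ray[:,2])[:,None]
def rect(n,p,seed,thr,z):
    g=p.min(2);_,L=cv2.connectedComponents((g>thr).astype(np.uint8),connectivity=4)
    m=L==L[seed[1],seed[0]];v,u=np.nonzero(m)
    W=onplane(n,np.c_[u,v],z)[:,:2]
    return W,cv2.minAreaRect((W*1000).astype(np.float32))
E
python3 - <<'E'
from h import *
for n,s,rk,hp in(("top",(147,190),(slice(145,255),slice(110,185)),(390,204)),("scene",(345,345),(slice(295,390),slice(285,415)),(256,115))):
    f=np.load(n+"0.npz");p,d=f["p"],f["d"];C=cloud(n,d)
    W,b=rect(n,p,s,190,.052);print(n,"plate",b,W.mean(0),len(W), "z",C[s[1],s[0]])
    c=C[rk].reshape(-1,3);c=c[(c[:,2]>.035)&(c[:,2]<.07)];print(" rack",len(c),cv2.minAreaRect((c[:,:2]*1000).astype(np.float32)),np.percentile(c[:,2],[5,50,95]))
    c=C.reshape(-1,3);q=c[(c[:,2]>.086)&(c[:,2]<.1)&(np.linalg.norm(c[:,:2]-C[hp[1],hp[0],:2],axis=1)<.12)];
    print(" hot z",C[hp[1],hp[0]],len(q),cv2.minEnclosingCircle((q[:,:2]*1000).astype(np.float32)),q.mean(0))
    print(np.histogram(c[(abs(c[:,:2]-C[hp[1],hp[0],:2]).max(1)<.1)][:,2],bins=np.arange(.05,.11,.005)))
    print(" gray", p[s[1],s[0]-30:s[0]+31:2].min(1))
E
```

```text
top plate ((561.4521484375, 213.124267578125), (57.006961822509766, 116.10839080810547), 83.64248657226562) [0.56100366 0.21357857] 2090 z [0.56063282 0.21511164 0.05208343]
 rack 4148 ((547.5140380859375, 215.47372436523438), (76.29861450195312, 161.83111572265625), 83.622314453125) [0.04311395 0.05205356 0.05732848]
 hot z [ 0.52887336 -0.20041129  0.09309909] 5261 ((531.1072387695312, -202.234375), 70.17994689941406) [ 0.52990392 -0.20176799  0.0923263 ]
(array([  63,   80,   78,  270, 2861, 1184,   18,  363, 4702,  207,    0]), array([0.05 , 0.055, 0.06 , 0.065, 0.07 , 0.075, 0.08 , 0.085, 0.09 ,
       0.095, 0.1  , 0.105]))
 gray [ 35  34  36  37  95 156 150 152 231 237 237 237 237 237 236 238 236 238
 237 236 237 237 237 225 162 164 121  54  48  43  32]
scene plate ((561.8350830078125, 214.0910186767578), (55.945579528808594, 117.99365997314453), 84.40644073486328) [0.56215015 0.21460294] 3121 z [0.55687458 0.22080049 0.05346723]
 rack 6104 ((545.80712890625, 215.7097930908203), (76.09494018554688, 161.76148986816406), 83.65711212158203) [0.04354315 0.05247285 0.05753675]
 hot z [ 0.52997915 -0.19530481  0.09364533] 3899 ((530.5519409179688, -201.9459991455078), 71.58348846435547) [ 0.53154523 -0.19823166  0.09255786]
(array([ 165,  161,  167,  244, 2038, 1098,   50,  182, 3651,   91,    0]), array([0.05 , 0.055, 0.06 , 0.065, 0.07 , 0.075, 0.08 , 0.085, 0.09 ,
       0.095, 0.1  , 0.105]))
 gray [244 244 243 244 244 244 242 243 243 243 244 243 243 244 244 243 243 242
 242 243 244 243 243 242 243 243 243 243 243 243 244]
```

```bash
cat >> h.py <<'E'
from scipy.spatial.transform import Rotation as Ro
RK=np.array([.5663,.2134]);A=np.deg2rad(-6.36);X=np.array([np.cos(A),np.sin(A)]);Y=np.array([-X[1],X[0]])
HP=np.array([.531,-.202])
G=Ro.from_matrix(np.array([[-X[0],Y[0],0],[-X[1],Y[1],0],[0,0,-1]]))
def rack(x,y=0): return RK+x*X+y*Y
def go(xy,z):
    o=r.get_obs();R0=Ro.from_rotvec(o["orientation"])
    d=R0.inv().apply(np.r_[xy,z]-o["tcp_pos"]);w=(R0.inv()*G).as_rotvec()
    q=o["tcp_pos"][:2]-RK
    print("delta",d.round(4),w.round(3),"rows",np.ceil(max(np.linalg.norm(d)/.05,np.linalg.norm(w)/.15)),"rackxy",(q@X).round(4),(q@Y).round(4),"z",o["tcp_pos"][2].round(4),"F",o["contact_force"].round(1),"t",o["clock"])
E
python3 -c "
from h import *
go(rack(-.085),.2)"
python3 drive.py '-.035 -.027 0 0 0 -.1; -.07 -.055 0 0 0 -.2; -.105 -.082 0 0 0 -.309; -.14 -.11 .01 0 0 -.309; -.175 -.137 .02 0 0 -.309' 0 40; python3 -c "
from h import *
go(rack(-.085),.2)"
```

```text
clock: 0.6
tcp_pos: [0.3797, 0.4181, 0.2836]
orientation: [0.174, 3.137, 0.0]
contact_force: [0.5, 0.7, 0.1]
grip_width: 0.0123
gripper_force: 0.0
delta [-0.1231 -0.1828  0.0836] [0. 0. 0.] rows 5.0 rackxy -0.2081 0.1828 z 0.2836 F [0.5 0.7 0.1] t 0.6
```

```bash
python3 drive.py '-.025 -.037 .016 0 0 0; -.05 -.073 .032 0 0 0; -.075 -.11 .05 0 0 0; -.1 -.147 .067 0 0 0; -.123 -.183 .083 0 0 0'; python3 drive.py '0 0 0 0 0 0;0 0 0 0 0 0;0 0 0 0 0 0'; python3 -c "
from h import *
go(rack(-.085),.122)
p,d=r.grab_frame('wrist');cv2.imwrite('pics/w1.png',p)"
```

```text
clock: 1.1
tcp_pos: [0.4815, 0.2226, 0.2001]
orientation: [-0.174, -3.137, 0.0]
contact_force: [0.7, 0.5, 0.1]
grip_width: 0.0
gripper_force: 0.0
clock: 1.4
tcp_pos: [0.4807, 0.2257, 0.2011]
orientation: [-0.172, -3.137, -0.001]
contact_force: [-0.1, 0.0, 0.1]
grip_width: 0.0001
gripper_force: 0.0
delta [-0.0014 -0.0028  0.0791] [ 0.001 -0.     0.002] rows 2.0 rackxy -0.0864 0.0028 z 0.2011 F [-0.1  0.   0.1] t 1.4
```

View pics/w1.png

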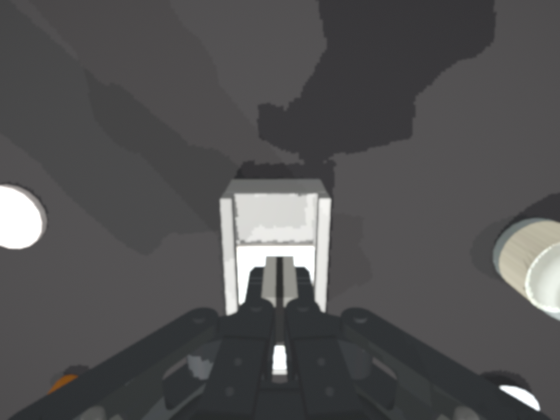

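The wrist view shows the deck across columns 234–317, from its rear end at row 193 to the plate's rear edge at row 243. The shut fingertips are at (280,260), close to the centre line. I'll check the edge position and go down.

```bash
python3 -c "
from h import *
for n,uv,z in (('rear plate',(277,243.5),.052),('rack rear',(277,193),.045),('guide L',(221,198),.056),('guide R',(330,198),.056)):
    q=onplane('wrist',[uv],z)[0,:2]-RK;print(n,q@X,q@Y)"
python3 drive.py '-.0007 -.0014 .04 0 0 0;-.0014 -.0028 .072 0 0 0;-.0014 -.0028 .072 0 0 0;-.0014 -.0028 .072 0 0 0'; python3 -c "
from h import *
go(rack(-.085),.122)"
```

```text
rear plate -0.0659357307899087 0.002182665868005598
rack rear -0.10164159901582075 0.0021495216337840744
guide L -0.101305622846506 -0.035463556153201604
guide R -0.10143853671267976 0.037881785498541556
clock: 1.85
tcp_pos: [0.4819, 0.2227, 0.1294]
orientation: [-0.171, -3.136, -0.0]
contact_force: [-0.1, 0.2, -0.1]
grip_width: -0.0001
gripper_force: 0.0
delta [0.0001 0.0001 0.0074] [ 0.    -0.001  0.002] rows 1.0 rackxy -0.0849 -0.0001 z 0.1294 F [-0.1  0.2 -0.1] t 1.85
```

```bash
python3 drive.py '0 0 .0075 0 0 0;0 0 .0075 0 0 0;0 0 .009 0 0 0;0 0 .009 0 0 0' ; python3 drive.py '0 0 .0015 0 0 0;0 0 .0015 0 0 0'; python3 drive.py '0 0 .001 0 0 0;0 0 .001 0 0 0'
```

```text
clock: 2.25
tcp_pos: [0.4824, 0.2217, 0.1204]
orientation: [0.174, 3.136, 0.001]
contact_force: [0.4, -0.4, 0.4]
grip_width: 0.0002
gripper_force: 0.0
clock: 2.45
tcp_pos: [0.4822, 0.2216, 0.1184]
orientation: [0.174, 3.137, 0.0]
contact_force: [0.1, -0.4, -0.1]
grip_width: 0.0004
gripper_force: 0.0
clock: 2.65
tcp_pos: [0.4823, 0.2216, 0.1177]
orientation: [0.174, 3.137, 0.0]
contact_force: [-1.4, -0.0, 5.0]
grip_width: 0.0002
gripper_force: 2.2
```

```bash
python3 drive.py '0 0 -.0038 0 0 0;0 0 -.0038 0 0 0;-.007 0 -.0038 0 0 0;-.012 0 -.0038 0 0 0;-.017 0 -.0038 0 0 0' ; python3 drive.py '-.006 0 0 0 0 0;-.012 0 0 0 0 0;-.018 0 0 0 0 0;-.024 0 0 0 0 0;-.03 0 0 0 0 0'; python3 drive.py '0 0 0 0 0 0;0 0 0 0 0 0'; python3 -c "
from h import *
go(rack(-.023),.1215)
p,d=r.grab_frame('top');cv2.imwrite('pics/t1.png',cv2.resize(p[120:270,80:230],None,fx=4,fy=4))
p,d=r.grab_frame('scene');cv2.imwrite('pics/s1.png',cv2.resize(p[280:410,260:430],None,fx=4,fy=4))"
```

```text
clock: 3.15
tcp_pos: [0.4996, 0.2196, 0.1211]
orientation: [-0.174, -3.137, 0.0]
contact_force: [-1.2, 0.2, -0.1]
grip_width: -0.0002
gripper_force: 0.3
clock: 3.65
tcp_pos: [0.5294, 0.2163, 0.1211]
orientation: [-0.174, -3.137, 0.0]
contact_force: [-0.2, 0.4, 0.3]
grip_width: -0.0001
gripper_force: 0.1
clock: 3.85
tcp_pos: [0.529, 0.2163, 0.1212]
orientation: [0.174, 3.137, 0.0]
contact_force: [-0.5, -0.5, 0.3]
grip_width: 0.0003
gripper_force: 0.0
delta [-0.0144  0.0013 -0.0003] [ 0.  0. -0.] rows 1.0 rackxy -0.0374 -0.0013 z 0.1212 F [-0.5 -0.5  0.3] t 3.85
```

View pics/s1.png

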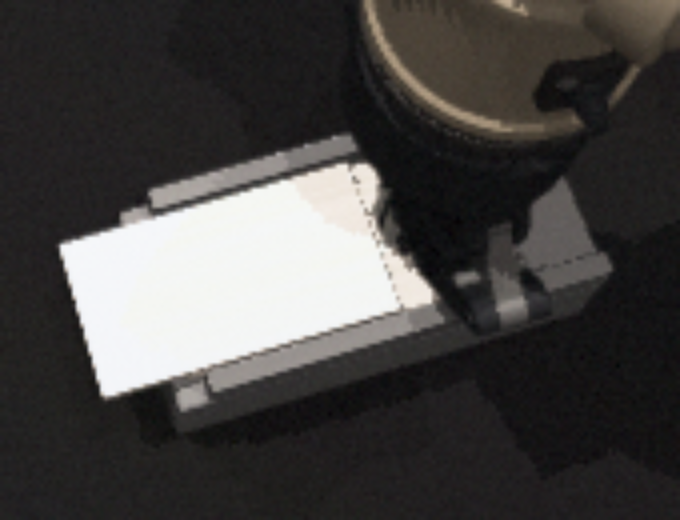

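The plate sticks out past the front lip: its front corners are at crop (60,243) and (103,397), and its rear seam runs from (352,160) to (400,308). I'll convert these to rack x.

```bash
python3 -c "
from h import *
for uv in((60,243),(103,397),(352,160),(400,308)):
    q=onplane('scene',[(uv[0]/4+260,uv[1]/4+280)],.052)[0,:2]-RK;print((q@X).round(4),(q@Y).round(4))
p,d=r.grab_frame('scene');C=cloud('scene',d)[280:410,260:430].reshape(-1,3);C=C[(C[:,2]>.048)&(C[:,2]<.0545)]
q=C[:,:2]-RK;a=q@X;b=q@Y;m=(abs(b)<.02);print(np.percentile(a[m],[.5,1,99,99.7]))"
```

```text
0.0839 -0.0279
0.0843 0.028
-0.0273 -0.0276
-0.025 0.0279
[-0.03367443 -0.02660959  0.08446915  0.08514525]
```

```bash
python3 drive.py '-.005 0 0 0 0 0;-.01 0 0 0 0 0;-.014 0 0 0 0 0;-.014 0 0 0 0 0;-.014 0 0 0 0 0'; python3 -c "
from h import *
go(rack(.083),.22)
p,d=r.grab_frame('scene');C=cloud('scene',d)[280:410,260:430].reshape(-1,3);C=C[(C[:,2]>.048)&(C[:,2]<.0545)]
q=C[:,:2]-RK;a=q@X;b=q@Y;m=(abs(b)<.02);print(np.percentile(a[m],[.5,1,99,99.7]));m=(a>.065)&(a<.09);print(np.percentile(b[m],[1,99]))"
```

```text
clock: 4.5
tcp_pos: [0.543, 0.2147, 0.1212]
orientation: [0.174, 3.137, 0.0]
contact_force: [-0.7, -0.3, -0.4]
grip_width: -0.0003
gripper_force: 0.0
delta [-0.1063  0.0013 -0.0988] [ 0.  0. -0.] rows 3.0 rackxy -0.0233 -0.0012 z 0.1212 F [-0.7 -0.3 -0.4] t 4.5
[-0.07698061 -0.01660016  0.09797512  0.09863061]
[-0.02752174  0.0277435 ]
```

```bash
python3 drive.py '.006 0 0 0 0 0;.006 0 -.04 0 0 0;.006 0 -.08 0 0 0;-.04 .001 -.08 0 0 0;-.08 .0013 -.08 0 0 0'; python3 drive.py '-.027 0 0 0 0 0;-.027 0 0 0 0 0;-.027 0 0 0 0 0;-.027 0 0 0 0 0' .078 ; python3 -c "
from h import *
go(rack(.084),.112)
p,d=r.grab_frame('wrist');cv2.imwrite('pics/w2.png',p)"
```

```text
clock: 5.05
tcp_pos: [0.6234, 0.2083, 0.2037]
orientation: [0.171, 3.134, 0.004]
contact_force: [-0.1, -0.4, 0.3]
grip_width: 0.0001
gripper_force: 0.0
clock: 5.45
tcp_pos: [0.6477, 0.2049, 0.2008]
orientation: [-0.172, -3.135, -0.0]
contact_force: [-1.0, 0.5, 0.7]
grip_width: 0.0579
gripper_force: 0.0
delta [-0.0023 -0.0006  0.0888] [-0.    -0.002  0.001] rows 2.0 rackxy 0.0819 0.0006 z 0.2008 F [-1.   0.5  0.7] t 5.45
```

View pics/w2.png

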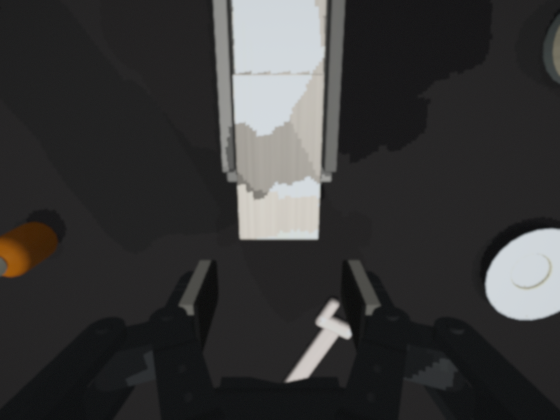

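The plate's free end (front edge at row 239, cols 238–320) is centred between the open fingers (cols ~215 and 345). The pads run right to the fingertips. Next I descend and grip.

```bash
python3 drive.py '0 0 0 0 0 0;-.0023 -.0006 .04 0 0 0;-.0023 -.0006 .08 0 0 0;-.0023 -.0006 .0888 0 0 0;-.0023 -.0006 .0888 0 0 0'; python3 drive.py '0 0 0 0 0 0;0 0 0 0 0 0';python3 -c "
from h import *
go(rack(.084),.112)"
```

```text
clock: 6.0
tcp_pos: [0.6502, 0.2034, 0.1111]
orientation: [-0.173, -3.134, 0.002]
contact_force: [0.4, 0.3, -0.2]
grip_width: 0.0782
gripper_force: 0.0
clock: 6.2
tcp_pos: [0.6528, 0.2039, 0.1148]
orientation: [0.174, 3.133, 0.003]
contact_force: [-1.2, 0.5, 0.2]
grip_width: 0.0779
gripper_force: 0.0
delta [ 0.003  -0.0002  0.0028] [0.002 0.003 0.   ] rows 1.0 rackxy 0.087 0.0001 z 0.1148 F [-1.2  0.5  0.2] t 6.2
```

```bash
python3 drive.py '0 0 0 0 0 0;0 0 0 0 0 0;0 0 0 0 0 0';python3 -c "
from h import *
go(rack(.084),.112)"
```

```text
clock: 6.5
tcp_pos: [0.6517, 0.2035, 0.1131]
orientation: [0.174, 3.136, 0.001]
contact_force: [-0.2, -0.1, 0.2]
grip_width: 0.0782
gripper_force: 0.0
delta [0.002  0.0004 0.0011] [0.    0.001 0.   ] rows 1.0 rackxy 0.086 -0.0004 z 0.1131 F [-0.2 -0.1  0.2] t 6.5
```

```bash
python3 drive.py '.002 0 .001 0 0 0;.002 0 .001 0 0 0;.002 0 .001 0 0 0;.002 0 .001 0 0 0' .045 70; python3 drive.py '0 0 0 0 0 0;0 0 0 0 0 0;0 0 0 0 0 0;0 0 0 0 0 0';python3 -c "
from h import *
go(rack(.084),.112)
p,d=r.grab_frame('scene');cv2.imwrite('pics/s2.png',cv2.resize(p[260:410,230:430],None,fx=4,fy=4))"
```

```text
clock: 6.9
tcp_pos: [0.6492, 0.2037, 0.1115]
orientation: [-0.174, -3.136, 0.0]
contact_force: [-2.1, 0.7, 4.8]
grip_width: 0.0537
gripper_force: 72.6
clock: 7.3
tcp_pos: [0.6495, 0.2038, 0.1114]
orientation: [-0.174, -3.137, -0.0]
contact_force: [-3.5, 0.7, 5.2]
grip_width: 0.0538
gripper_force: 72.7
delta [-0.0003  0.0004 -0.0006] [ 0. -0.  0.] rows 1.0 rackxy 0.0837 -0.0004 z 0.1114 F [-3.5  0.7  5.2] t 7.3
```

View pics/s2.png

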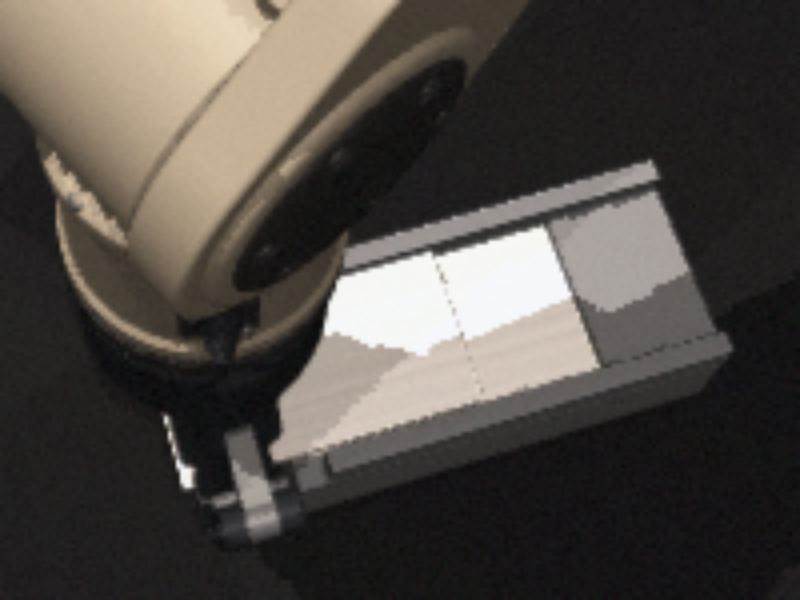

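The fingers hold the plate's free end (crop ~(240,500)). The seam from (435,255) to (480,395) is the top plate's rear edge, with the lower plate behind it. Now I lift.

```bash
python3 drive.py '0 0 -.006 0 0 0;0 0 -.015 0 0 0;0 0 -.03 0 0 0;0 0 -.05 0 0 0;0 0 -.075 0 0 0'; python3 drive.py '0 0 -.03 0 0 0;0 0 -.06 0 0 0;0 0 -.075 0 0 0;0 0 -.075 0 0 0;0 0 -.075 0 0 0';python3 -c "
from h import *
go(rack(.084),.26)
p,d=r.grab_frame('scene');cv2.imwrite('pics/s3.png',p); C=cloud('scene',d).reshape(-1,3)
q=C[:,:2]-RK;a=q@X;b=q@Y;m=(abs(b)<.025)&(a>-.04)&(a<.07)&(C[:,2]>.1)&(C[:,2]<.22)
for lo in np.arange(-.04,.07,.01):
  k=m&(a>lo)&(a<lo+.01); print(lo.round(3),k.sum(),np.median(C[k,2]) if k.any() else '')
p,d=r.grab_frame('top'); C=cloud('top',d).reshape(-1,3)
q=C[:,:2]-RK;a=q@X;b=q@Y;m=(abs(b)<.025)&(a>-.04)&(a<.07)&(C[:,2]>.1)&(C[:,2]<.22)
for lo in np.arange(-.04,.07,.01):
  k=m&(a>lo)&(a<lo+.01); print(lo.round(3),k.sum(),np.median(C[k,2]) if k.any() else '')"
```

```text
clock: 7.85
tcp_pos: [0.6495, 0.2034, 0.1876]
orientation: [-0.174, -3.137, 0.0]
contact_force: [0.3, -0.3, -0.4]
grip_width: 0.0537
gripper_force: 73.5
clock: 8.35
tcp_pos: [0.6491, 0.2035, 0.2608]
orientation: [-0.174, -3.136, 0.0]
contact_force: [0.5, -1.2, -1.6]
grip_width: 0.0537
gripper_force: 73.5
delta [-0.0006  0.0007  0.0008] [-0.    -0.001  0.   ] rows 1.0 rackxy 0.0834 -0.0007 z 0.2608 F [ 0.5 -1.2 -1.6] t 8.35
-0.04 0 
-0.03 0 
-0.02 41 0.20110980914361315
-0.01 336 0.2015932372330489
0.0 345 0.20157282200298793
0.01 347 0.20159407516289768
0.02 346 0.20151492914044344
0.03 297 0.2014843265758168
0.04 242 0.2015892927401551
0.05 172 0.20155952524116927
0.06 28 0.20145397405234577
0.07 0 
-0.04 0 
-0.03 0 
-0.02 1 0.1978312842810372
-0.01 9 0.1998638154829682
0.0 24 0.20022961810996887
0.01 42 0.20034596983211064
0.02 61 0.2002067065677109
0.03 73 0.20052391620369045
0.04 89 0.20020647539663403
0.05 109 0.20014877206954576
0.06 115 0.2004865847788696
0.07 0
```

View pics/s3.png

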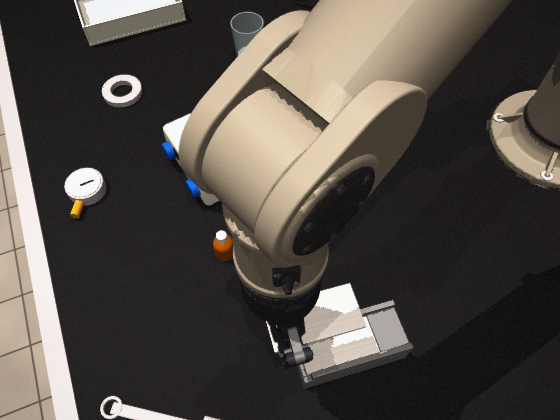

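The plate is held level (top at z≈0.201) and the lower plate is still in the rack, around (350,345). I'll carry it across.

```bash
python3 -c "
from h import *
go(HP+.0405*X,.26)"
```

```text
delta [ 3.160e-02 -4.159e-01  1.000e-04] [-0.001 -0.003  0.   ] rows 9.0 rackxy 0.0829 -0.0008 z 0.2595 F [-0.2  0.  -0.6] t 8.45
```

```bash
python3 drive.py '.001 -.02 0 0 0 0;.004 -.055 0 0 0 0;.008 -.1 0 0 0 0;.012 -.145 0 0 0 0;.015 -.19 0 0 0 0'; python3 drive.py '.003 -.045 0 0 0 0;.007 -.09 0 0 0 0;.01 -.135 0 0 0 0;.014 -.18 0 0 0 0;.016 -.21 0 0 0 0'; python3 drive.py '0 -.01 0 0 0 0;0 -.015 0 0 0 0;0 -.015 0 0 0 0;0 -.015 0 0 0 0;0 -.015 0 0 0 0'; python3 -c "
from h import *
go(HP+.0405*X,.17)
for n in('scene','top'):
  p,d=r.grab_frame(n); C=cloud(n,d).reshape(-1,3)
  q=C[:,:2]-HP;a=q@X;b=q@Y;z=C[:,2];m=(abs(z-.2)<.006)&(abs(b)<.06)&(abs(a)<.09)
  if m.sum()>30: print(n,m.sum(),'a',np.percentile(a[m],[1,3,97]),'b',np.percentile(b[m&(a<.01)],[1,99]),'z',np.median(z[m]))
  cv2.imwrite('pics/'+n+'4.png',p)"
```

```text
clock: 8.95
tcp_pos: [0.6121, 0.0133, 0.2603]
orientation: [-0.175, -3.135, 0.002]
contact_force: [1.9, -0.6, -0.8]
grip_width: 0.0538
gripper_force: 73.5
clock: 9.45
tcp_pos: [0.5717, -0.1957, 0.2605]
orientation: [-0.182, -3.134, 0.003]
contact_force: [0.7, -0.2, -0.5]
grip_width: 0.0538
gripper_force: 73.5
clock: 9.95
tcp_pos: [0.5733, -0.2035, 0.2612]
orientation: [-0.17, -3.137, -0.001]
contact_force: [0.6, 0.3, 0.5]
grip_width: 0.0535
gripper_force: 73.5
delta [ 0.0017 -0.0033  0.0912] [ 0.001 -0.     0.003] rows 2.0 rackxy 0.0532 -0.4136 z 0.2612 F [0.6 0.3 0.5] t 9.95
scene 1464 a [-0.05150109 -0.04962917  0.05534811] b [-0.02399202  0.03258551] z 0.20177251192201845
top 2493 a [-0.05101134 -0.0495005   0.04313663] b [-0.0240619   0.03126654] z 0.20154965862753582
```

```bash
python3 drive.py '.003 -.004 .03 0 0 0;.003 -.004 .06 0 0 0;.003 -.004 .083 0 0 0;.003 -.004 .09 0 0 0;.003 -.004 .09 0 0 0'; python3 drive.py '0 0 0 0 0 0;0 0 0 0 0 0;0 0 0 0 0 0'; python3 drive.py '0 0 .003 0 0 0;0 0 .005 0 0 0;0 0 .005 0 0 0;0 0 .005 0 0 0'; python3 drive.py '0 0 .002 0 0 0;0 0 .002 0 0 0'; python3 -c "
from h import *
go(HP+.0405*X,.16)"
```

```text
clock: 10.55
tcp_pos: [0.5691, -0.2085, 0.1707]
orientation: [-0.173, -3.135, -0.001]
contact_force: [1.0, 0.1, -1.1]
grip_width: 0.0537
gripper_force: 73.6
clock: 10.85
tcp_pos: [0.57, -0.2092, 0.1726]
orientation: [0.174, 3.135, -0.001]
contact_force: [0.8, 0.2, -0.1]
grip_width: 0.0538
gripper_force: 73.6
clock: 11.25
tcp_pos: [0.5693, -0.209, 0.1663]
orientation: [-0.174, -3.136, -0.0]
contact_force: [-0.1, -0.1, 0.1]
grip_width: 0.0537
gripper_force: 73.6
clock: 11.45
tcp_pos: [0.5692, -0.209, 0.1641]
orientation: [-0.174, -3.136, -0.0]
contact_force: [-0.5, 0.1, -1.4]
grip_width: 0.0536
gripper_force: 73.6
delta [-0.0017  0.0027  0.0041] [ 0. -0.  0.] rows 1.0 rackxy 0.0497 -0.4195 z 0.1641 F [-0.5  0.1 -1.4] t 11.45
```

```bash
python3 drive.py '0 0 .002 0 0 0;0 0 .002 0 0 0;0 0 .002 0 0 0'|grep -E 'tcp|contact'; python3 drive.py '0 0 .0015 0 0 0;0 0 .0015 0 0 0'|grep -E 'tcp|contact'; python3 drive.py '0 0 .001 0 0 0;0 0 .001 0 0 0'|grep -E 'tcp|contact'
```

```text
tcp_pos: [0.5693, -0.209, 0.1623]
contact_force: [0.3, -0.4, -0.5]
tcp_pos: [0.5696, -0.2091, 0.1612]
contact_force: [-0.4, 0.1, 2.1]
tcp_pos: [0.5696, -0.2091, 0.1612]
contact_force: [-4.0, 2.1, 10.3]
```

```bash
python3 drive.py '0 0 -.0012 0 0 0;0 0 -.0012 0 0 0'|grep -E 'tcp|contact'; python3 drive.py '0 0 0 0 0 0;0 0 0 0 0 0;0 0 0 0 0 0;0 0 0 0 0 0' .08; python3 drive.py '0 0 -.015 0 0 0;0 0 -.04 0 0 0;0 0 -.08 0 0 0;0 0 -.12 0 0 0' ; python3 drive.py '.0 .04 -.02 0 0 0;0 .08 -.02 0 0 0;0 .12 -.02 0 0 0;0 .16 -.02 0 0 0;0 .2 -.02 0 0 0'; python3 -c "
from h import *
for n in('scene','top'):
  p,d=r.grab_frame(n); C=cloud(n,d).reshape(-1,3)
  q=C[:,:2]-HP;a=q@X;b=q@Y;z=C[:,2];m=(abs(z-.0985)<.0025)&(abs(b)<.06)&(abs(a)<.09)
  print(n,m.sum(),'a',np.percentile(a[m],[1,50,99]),'b',np.percentile(b[m],[1,50,99]),'z',np.percentile(z[m],[5,50,95]))
  cv2.imwrite('pics/'+n+'5.png',p)"
```

```text
tcp_pos: [0.5695, -0.209, 0.1612]
contact_force: [-0.6, 0.2, 3.7]
clock: 12.75
tcp_pos: [0.5693, -0.209, 0.161]
orientation: [-0.174, -3.137, -0.0]
contact_force: [-0.0, 0.2, 0.8]
grip_width: 0.0802
gripper_force: 0.0
clock: 13.15
tcp_pos: [0.5691, -0.209, 0.2832]
orientation: [-0.174, -3.136, 0.0]
contact_force: [0.9, -0.2, 0.1]
grip_width: 0.0799
gripper_force: 0.0
clock: 13.65
tcp_pos: [0.5915, -0.0088, 0.3026]
orientation: [0.174, 3.135, 0.0]
contact_force: [0.7, -0.5, 1.1]
grip_width: 0.0799
gripper_force: 0.0
scene 504 a [-0.05509957  0.03656368  0.05408157] b [-0.02870625  0.00578121  0.02672814] z [0.09677615 0.09861352 0.10027335]
top 1135 a [-0.05187617  0.01539915  0.05488666] b [-0.03025137 -0.01379173  0.01646045] z [0.09641444 0.09830254 0.10036945]
```

View pics/top5.png

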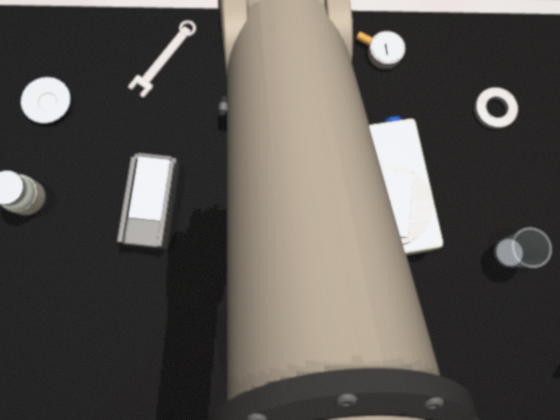

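The lower plate is still in the rack (148,190), and the top plate lies on the hotplate, partly visible at (400,205). The depth data puts it about 1 mm from the centre, with its top at 98 mm, so it is flat. Handing in.

```bash
python3 drive.py '0 0 0 0 0 0;0 0 0 0 0 0;0 0 0 0 0 0' | head -2; python3 -c "
from bench import r
print(r.hand_in())"
```

```text
clock: 14.05
tcp_pos: [0.5914, -0.0121, 0.3015]
the job is handed in; nothing more can be done
None
```

The job is handed in, with no verdict returned: the top plate lies flat on the hotplate's steel top, released and about 1 mm from the centre by the depth cameras, and the lower plate is still in the rack.

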